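# Prop the tool chest's lid open on its stay

## Robot

A 6-joint arm with a two-finger parallel gripper is mounted at the origin on the work surface. World frame = base frame: x ahead of the robot, y to its left, z up, the work surface at z = 0. Lengths are in m, angles in rad, forces in N, time in s.
With the tool pointing down it reaches from about 0.35 to 0.85 m from the base axis. Payload 8.1 kg.
Tool frame: the origin (TCP) lies midway between the tips of the shut fingers; the grasp point (between the pads) lies 19 mm behind it (robot.tcp_to_grasp is the distance from the TCP to the grasp point, in m); x points along the fingers, y is the direction in which the jaws open and shut, and the axes are right-handed (so a half turn about x gives the same grasp; the last joint's range is limited). The gripper opens to 93 mm and grips with 3 to 60 N. Pads are 15 mm wide; open, the fingers measure 128 mm over their backs; the gripper's body (75 mm by 188 mm) begins 65 mm behind the grasp point.
Start: joints at [-1.317, 0.13, 1.488, -0, 1.523, -0.085], TCP at [0.199, -0.566, 0.219] pointing down, gripper open.
Joint ranges: [-2.96, 2.96], [-0.89, 2.26], [0.02, 2.5], [-1.34, 4.48], [0, 2.73], [-2.66, 2.66]. Speed limits (rad/s): [2.39, 2.39, 2.79, 3.14, 3.14, 3.14].

## Interface

Orientations are given as a rotation vector (axis times angle).
In Python, from plant import robot gives the robot as it stands.
- The arm moves only by the tool play_rows, never from a script. Its argument "plan" is a list of rows, each an object with "slide": the shift along the world's x, y, z as a fraction of full scale, a list of three; "roll": the turn about the world's z as a fraction of full scale; "fingers": the gripper command: -1 is shut, 1 is fully open, values between are in proportion. A call has 1 to 20 rows; each row shifts and turns the commanded pose from where the row before left it; what a row does not reach is not made up. Full scale, the value 1, is 30 mm for a shift and 8 degrees for a turn. A row lasts 1/8 s, in which the tool goes at most 62.5 mm and 10.7 degrees, less where a joint would pass 70% of its speed; a pose out of reach is approached as far as the arm can. A call with a number of a shift or a turn outside -1 to 1 is refused whole. A call with a gripper value outside its range is refused whole. The fingers move at their own pace and stop on an object; "squeeze" is the grip in N (left out, the last holds). Time passes only in rows, so rows that do not move let the fingers close. It gives the time, the measured TCP pose, the force and the opening at its end, in the units of the state.
- robot.read_state(): the state, without advancing time (a new reading comes with each control period).
- robot.read_camera(name): name is "scene" or "side" or "wrist"; returns the picture (384x512x3 uint8, red, green, blue); there is no depth.
- robot.get_calibration(name): a dict with "fx", "fy", "cx", "cy" (pixels), "distortion" ([k1, k2, p1, p2, k3] as OpenCV has them; the pictures are not rectified), "R" (3x3) and "t" (3): a world point X has camera coordinates R X + t; the wrist camera has in their place "T_tool_cam" (4x4, takes a point from camera to tool coordinates, whose origin is the TCP and whose axes are the tool frame's). Camera axes: x right, y down, z forward; pixel columns grow to the right and rows downward; lengths in m; the calibration is good to about 2 mm. A picture is of the moment at which its call begins: read the wrist's pose just before it. get_calibration takes no time and is no camera call.
- robot.close_job(): hands the job in, once; it reports no verdict.
Trained networks look in the newest picture that a camera, given by its name, has taken for a name from the list of things; names that differ only in an ending like _2 or _b are one class to them, and where a whole thing is asked for, a point or a joint stands for the part that bears it (a point fixed in the world has none). Each returns a list of dicts, best first, with "p" (0 to 1); they miss things now and then, are a little off and sometimes report something else, mostly with a low value. They report only what shows in the picture. A call takes as long as a camera call.
- robot.boxes_of(camera, target): "extent" ([centre column, centre row, width, height] in pixels, round what is visible of it).
- robot.regions_of(camera, target): "region" (384x512 bool, what is visible of it) and "extent" ([centre column, centre row, width, height] in pixels, round what is visible of it).
- robot.mark_of(camera, target): "point" ([column, row] in pixels: a listed point, or the origin of a listed thing).
The state is a dict: "t": time; "q": joint angles; "dq": joint speeds; "joint_torque": joint torques, N m; "tool_pos": TCP position; "orientation": TCP orientation; "force": force on the tool from outside, world axes, zero at the start; "wrist_torque": the same for the moment, N m; "opening": finger opening in m.
Only numpy, scipy, OpenCV 4.12 (cv2) and the standard library are available. Lean on these libraries where they do the work, as an engineer would, in place of code of your own. Each camera call takes 0.05 s, during which the arm holds its last target.

## Task

Prop the wooden tool chest's lid open on its stay so that the tools can be picked at: swing the lid right back until it leans open by itself, flip the steel stay up inside the chest as far as it goes, then bring the lid forward and set it down gently on the stay's rubber tip, without ever letting the lid drop. Let go with the lid resting on the upright stay, and leave the other things on the bench and in the chest where they are.

Things in the scene. Friction and masses are not known exactly. Their poses are not given: they have to be found in the camera images.
- chest: Wooden tool chest fixed to the bench, 180 mm deep (x), 260 mm wide (y), 90 mm high, 8 mm walls. Origin: centre of its underside; x level, from the chest's front to the hinge side; y to the left seen from the front; z up. Inside, the floor is 8 mm above the bench; a partition along x at y = -5 mm, 67 mm high, leaves the left compartment (y above 0) to the stay, 50 mm clear on either side of it.
- hinge (a point): Middle of the lid's hinge line, on the far top edge of the chest: 90 mm ahead (chest x) of the chest's origin and 90 mm up. Axes as the chest's.
- lid (a joint): Opening of the lid in rad: 0 closed and level, 1.57 upright, 1.8 leaning back on the hinge's stop. It falls back by itself past about 1.6 and stays there; below that it falls shut unless held. Wooden lid 180 x 260 x 10 mm, about 0.3 to 0.55 kg, nearly frictionless hinge.
- lid_bar (a point): Centre of the lid's steel pull: a round bar 10 mm thick, 100 mm long, parallel to the hinge line, 225 mm from it, 45 mm out from the lid's front edge (40 mm clear gap), on two side arms in the lid's plane; 5 mm above the lid's underside, which holds the hinge line. Axes turn with the lid: x bar to hinge, y along the bar, z out of the lid's top. The bar can turn between gripping fingers.
- stay (a joint): Angle of the stay in rad: 0 level, pointing to the hinge; grows as it swings up and towards the chest's front; 1.257 (72 degrees, still leaning a little to the hinge) is its stop. Stiff pivot (about 0.07 N m): it stays where it is left. Against its stop it carries the lid; flipped only part of the way, the lid may fold it down again.
- stay_pivot (a point): Pivot of the stay between two steel cheeks (each 6 mm thick, 18 mm long, 26 mm apart over the outer faces, top 70 mm above the bench); 155 mm in front of the hinge line, 60 mm left of the chest's middle, 68 mm above the bench (22 mm below the rim). Axes turn with the stay: x along it to the tip, y as the chest's.
- stay_grip (a point): Where to pinch the stay (across the chest's y): 95 mm from its pivot, near the end of a steel sleeve 10 x 10 x 105 mm. Out of it sticks a thin rod with a 12 mm rubber ball as tip, left drawn out by an unknown amount: ball centre 112 to 130 mm from the pivot. So the lid comes to rest on the ball at an unknown angle, about 0.63 to 0.78 rad, which has to be felt.
- block_mid (a point): Bystander, to be left where it is: centre of the steel bench block, 75 x 75 x 22 mm, near the chest.
- marble_slab_mid (a point): Bystander, to be left where it is: centre of the white marble slab, 110 x 110 x 22 mm, near the chest.
- mandrel_mid (a point): Bystander, to be left where it is: centre of the tapered steel ring mandrel with a thinner tang, 260 mm long, 25 mm thick, lying on the bench.
- mallet_mid (a point): Bystander, to be left where it is: centre of the hammer lying on the bench.
- tin_mid (a point): Bystander, to be left where it is: centre of the round aluminium tin, 54 mm across, 28 mm high, inside the chest's right-hand compartment.
- gauge_mid (a point): Bystander, to be left where it is: centre of the small brass block gauge, 55 x 28 x 12 mm, inside the chest's right-hand compartment.
- pot_mid (a point): Bystander, to be left where it is: centre of the white ceramic cup, 68 mm across, 75 mm high, beyond the chest.

How it is judged:
On the way, in this order (a step that is already met when the one before it is completed fails the run):
1. the lid is swung right back and leans open by itself (value of joint lid above 1.7 rad), for 0.2 s.
2. the stay is flipped up as far as it goes while the lid is back (value of joint stay above 1.17 rad and value of joint lid above 1.4 rad), for 0.2 s.
At the end, for the whole second after the job is handed in: The lid rests at 0.58 to 0.84 rad with its weight on the stay (more than 0.5 N), the stay within 0.09 rad of its stop, the lid at rest (value of joint lid between 0.58 and 0.84 rad and value of joint stay above 1.17 rad and contact force between lid and stay above 0.5 N and velocity of joint lid between -0.05 and 0.05 rad/s); the robot touches nothing.
It fails at once if the lid drops (it closes faster than 1.5 rad/s) (velocity of joint lid below -1.5 rad/s).
It fails at once if a bystander on the bench or in the chest is moved more than 30 mm (distance of any of block_mid, marble_slab_mid, mandrel_mid, mallet_mid, tin_mid, gauge_mid, pot_mid from where it was at the start of the episode above 0.03 m).
It also fails if it takes over 67 s, if anything falls off the work surface, if the arm or the gripper's body presses on something with over 40 N, if the wrist force passes 120 N, or if a joint passes its speed limit or range.

## Working session

There is one attempt and no reset: what is moved stays moved. The work goes in short steps, Python scripts to look and compute and a tool call to move; the robot and the scene stay as the last step left them, time stands still between calls to the robot, and variables do not carry over. Pictures are saved under pics/ and viewed, and the job is handed in when it is done.

Besides the shell and the picture viewer there is one more tool, called after "Emit:" as a command line: name --argument value ..., lists and objects as JSON in quotes. play_rows: Moves the arm, as the interface text tells. Its arguments: {"type":"object","properties":{"plan":{"type":"array","items":{"type":"object","properties":{"slide":{"type":"array","items":{"type":"number","minimum":-1,"maximum":1}},"roll":{"type":"number","minimum":-1,"maximum":1},"fingers":{"type":"number"}}}},"squeeze":{"type":"number"}},"required":["plan"]}

```bash
ls; mkdir -p pics
cat > h.py <<'E'
import numpy as np, cv2
from plant import robot
def snap(n,f):
    im=robot.read_camera(n); cv2.imwrite('pics/'+f,im[:,:,::-1]); return im
def cal(n):
    c=robot.get_calibration(n); K=np.array([[c['fx'],0,c['cx']],[0,c['fy'],c['cy']],[0,0,1]]); return c,K,np.array(c['distortion'],float)
E
python3 - <<'E'
from h import *
for n in ['scene','side','wrist']:
    snap(n,n+'0.png'); c=robot.get_calibration(n); print(n,c)
s=robot.read_state(); print(s)
for n in ['scene','side']:
  for t in ['hinge','lid_bar','chest','stay_pivot','block_mid','marble_slab_mid','mandrel_mid','mallet_mid','pot_mid']:
    r=robot.mark_of(n,t); print(n,t,[(np.round(x['point'],1).tolist(),round(x['p'],2)) for x in r[:2]])
E
```

```text
pics
scene {'fx': 351.3021427192691, 'fy': 351.3021427192691, 'cx': 259.2246573161445, 'cy': 188.01437513664388, 'distortion': array([0.01535504, 0.        , 0.        , 0.        , 0.        ]), 'R': array([[ 0.50564002,  0.86274177, -0.00219275],
       [ 0.53133633, -0.31340864, -0.78705574],
       [-0.67971309,  0.39680179, -0.61687799]]), 't': array([-0.26267105, -0.17423699,  1.41134776])}
side {'fx': 444.1868446813348, 'fy': 444.1868446813348, 'cx': 254.31724947721864, 'cy': 194.75640402117946, 'distortion': array([-0.00109086,  0.        ,  0.        ,  0.        ,  0.        ]), 'R': array([[-0.95860393, -0.28427851,  0.01625519],
       [-0.22401049,  0.71767369, -0.65936619],
       [ 0.17577771, -0.63571236, -0.75164619]]), 't': array([0.45823635, 0.15768594, 1.07738354])}
wrist {'fx': 308.17273257696957, 'fy': 308.17273257696957, 'cx': 253.91952542615903, 'cy': 192.6181812080103, 'distortion': array([0.00746519, 0.        , 0.        , 0.        , 0.        ]), 'T_tool_cam': array([[-7.49657989e-04, -2.42402046e-01,  9.70175595e-01,
        -1.65157071e-01],
       [ 9.
[... 913 characters left out ...]
cene hinge [([127.5, 203.8], 0.3)]
scene lid_bar [([276.9, 168.8], 0.66)]
scene chest [([283.1, 225.5], 0.56)]
scene stay_pivot []
scene block_mid [([353.9, 212.1], 0.88)]
scene marble_slab_mid [([210.7, 235.5], 0.6)]
scene mandrel_mid [([283.3, 153.2], 0.77)]
scene mallet_mid [([126.6, 202.7], 0.74)]
scene pot_mid [([270.8, 248.6], 0.59)]
side hinge [([187.0, 188.9], 0.7)]
side lid_bar [([260.6, 233.4], 0.72)]
side chest [([218.3, 230.2], 0.63), ([315.5, 321.4], 0.28)]
side stay_pivot []
side block_mid [([152.8, 278.7], 0.9)]
side marble_slab_mid [([255.9, 166.6], 0.64)]
side mandrel_mid [([316.3, 321.5], 0.92)]
side mallet_mid []
side pot_mid [([194.1, 177.9], 0.8), ([257.5, 168.5], 0.65)]
```

View pics/scene0.png

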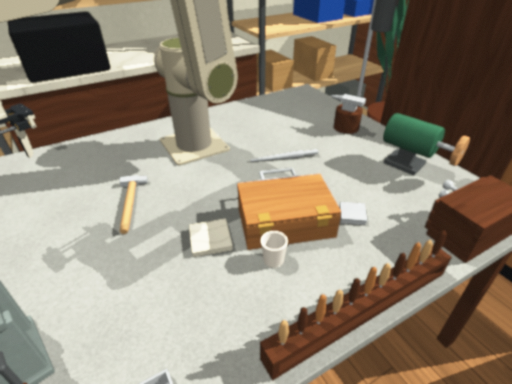

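View pics/side0.png

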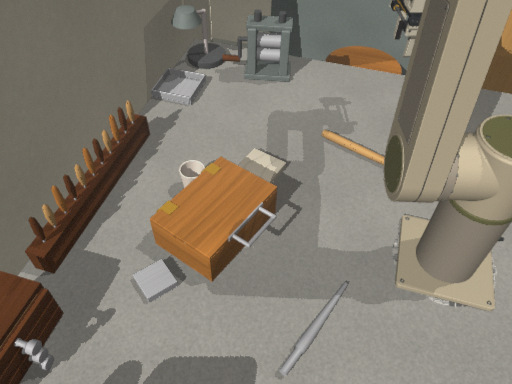

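View pics/wrist0.png

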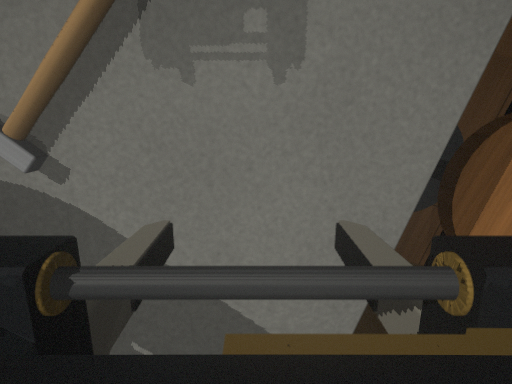

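Run:
```python
import cv2
a=cv2.imread('pics/side0.png')[145:285,140:290]; cv2.imwrite('pics/sc.png',cv2.resize(a,None,fx=4,fy=4,interpolation=cv2.INTER_CUBIC))
a=cv2.imread('pics/scene0.png')[160:275,180:375]; cv2.imwrite('pics/scc.png',cv2.resize(a,None,fx=4,fy=4,interpolation=cv2.INTER_CUBIC))
```

```text
(no output)
```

View pics/sc.png

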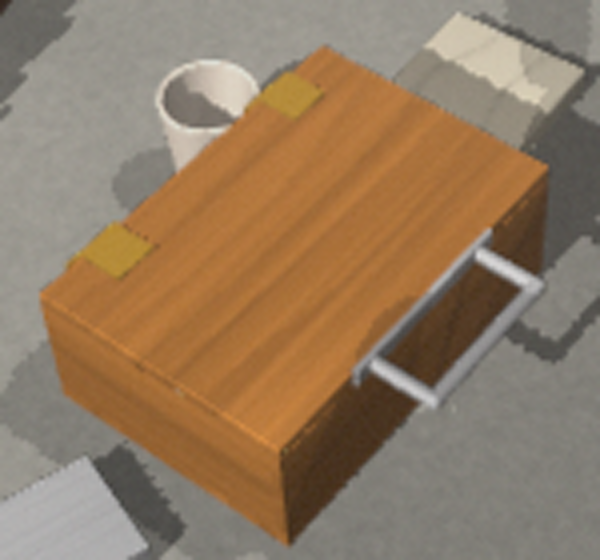

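View pics/scc.png

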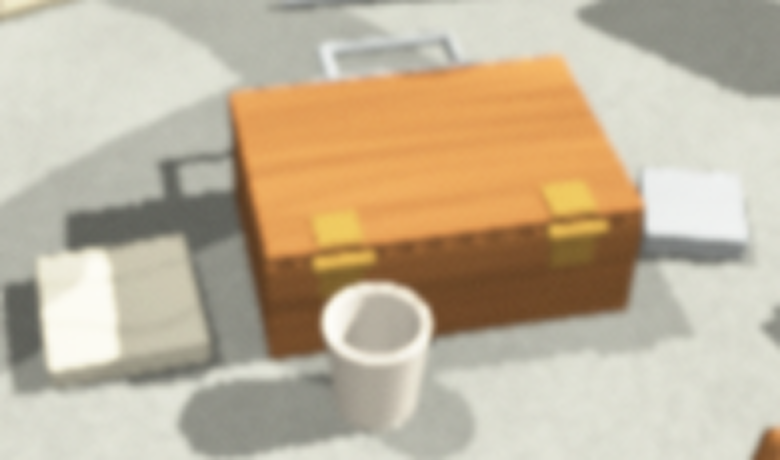

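```bash
cat > fit.py <<'E'
from h import *
from scipy.optimize import least_squares
P=lambda x,y,z:(x,y,z)
T=.1
obj={'HL':(.09,.13,T),'HR':(.09,-.13,T),'FR':(-.09,-.13,T),'FL':(-.09,.13,T),'bFL':(-.09,.13,0),'bHL':(.09,.13,0),'bHR':(.09,-.13,0),'barL':(-.135,.05,.095),'barR':(-.135,-.05,.095)}
side={'HL':(41,294),'HR':(326,46),'FR':(548,170),'FL':(282,452),'bFL':(291,545),'bHL':(64,394),'barL':(434,399),'barR':(541,285)}
scene={'FR':(232,92),'FL':(562,58),'HL':(642,210),'HR':(268,257),'bHL':(630,306),'bHR':(275,356)}
obs=[]
for n,d,o in(('side',side,(140,145)),('scene',scene,(180,160))):
    c,K,D=cal(n)
    for k,v in d.items(): obs.append((n,k,(np.array(v)+.5)/4-.5+np.array(o)))
C={n:cal(n) for n in('side','scene')}
def res(p,full=False):
    r=[]
    for n,k,uv in obs:
        X=np.array(obj[k]);c,s=np.cos(p[2]),np.sin(p[2])
        W=np.array([[p[0]+c*X[0]-s*X[1],p[1]+s*X[0]+c*X[1],X[2]]])
        cc,K,D=C[n]
        u=cv2.projectPoints(W,cv2.Rodrigues(cc['R'])[0],cc['t'],K,D)[0].ravel()
        r.append(u-uv)
    return np.array(r) if full else np.array(r).ravel()
s=least_squares(res,[.6,0,0],loss='soft_l1')
print(s.x,np.degrees(s.x[2]))
for o,r in zip(obs,res(s.x,True)): print(o[0],o[1],r.round(2))
p=s.x
c,s_=np.cos(p[2]),np.sin(p[2])
def w(x,y,z): return np.round([p[0]+c*x-s_*y,p[1]+s_*x+c*y,z],4)
print('hinge',w(.09,0,.09),'bar',w(-.135,0,.095),'pivot',w(-.065,.06,.068))
np.save('chest.npy',p)
for n,t in(('scene','pot_mid'),('scene','block_mid'),('side','block_mid'),('side','mandrel_mid')): pass
E
python3 fit.py
```

```text
[ 0.5560211   0.06807437 -0.34016439] -19.48998363261044
side HL [-0.77  0.02]
side HR [-0.81 -0.68]
side FR [ 0.74 -1.16]
side FL [-0.63  0.02]
side bFL [-0.31  0.67]
side bHL [0.04 0.15]
side barL [0.42 0.24]
side barR [-0.84  0.35]
scene FR [-1.06 -0.63]
scene FL [-0.25 -1.85]
scene HL [ 1.28 -1.76]
scene HR [-0.4  -0.72]
scene bHL [-0.65  0.28]
scene bHR [-1.25  0.78]
hinge [0.6409 0.038  0.09  ] bar [0.4288 0.1131 0.095 ] pivot [0.5148 0.1463 0.068 ]
```

```bash
cat >> h.py <<'E'
p=np.array([ 0.5560211 ,  0.06807437 ,-0.34016439])
def w(x,y,z): 
    c,s=np.cos(p[2]),np.sin(p[2]); return np.array([p[0]+c*x-s*y,p[1]+s*x+c*y,z])
def bar(th,y=0):
    return w(.09-.225*np.cos(th)+.005*np.sin(th),y,.09+.225*np.sin(th)+.005*np.cos(th))
def grip(st,r=.095): return w(-.065+r*np.cos(st),.06,.068+r*np.sin(st))
def yaw(s):
    R=cv2.Rodrigues(np.array(s['orientation']))[0]; return R,np.degrees(np.arctan2(R[1,1],R[0,1]))
def st():
    s=robot.read_state(); R,y=yaw(s); print('t',s['t'],'pos',s['tool_pos'].round(4),'yaw',round(y,2),'F',s['force'].round(2),'M',s['wrist_torque'].round(2),'op',round(s['opening'],4),'q',s['q'].round(2)); return s
E
python3 - <<'E'
from h import *
s=st();R,y=yaw(s);print(R.round(3))
for th in (0,.5,1,1.57,1.75,1.8): print(th,bar(th).round(4))
for a in (0,.6,1.257): print(a,grip(a).round(4))
E
```

```text
t 1.05 pos [ 0.1994 -0.5659  0.2186] yaw -70.59 F [-0.4  -0.09  0.17] M [0.01 0.03 0.03] op 0.0929 q [-1.32  0.13  1.49  0.    1.52 -0.09]
[[ 0.     0.332 -0.943]
 [ 0.    -0.943 -0.332]
 [-1.     0.    -0.   ]]
0 [0.4288 0.1131 0.095 ]
0.5 [0.457  0.1031 0.2023]
1 [0.5302 0.0772 0.282 ]
1.57 [0.6454 0.0364 0.315 ]
1.75 [0.6833 0.023  0.3105]
1.8 [0.6936 0.0194 0.308 ]
0 [0.6043 0.1146 0.068 ]
0.6 [0.5887 0.1202 0.1216]
1.257 [0.5424 0.1365 0.1584]
```

Emit:
play_rows --plan '[{"slide":[0.6,1,0.1],"roll":0.32,"fingers":-0.2},{"slide":[0.6,1,0.1],"roll":0.32,"fingers":-0.2},{"slide":[0.6,1,0],"roll":0.32,"fingers":-0.2},{"slide":[0.6,1,0],"roll":0.32,"fingers":-0.2},{"slide":[0.6,1,0],"roll":0.32,"fingers":-0.2},{"slide":[0.6,1,0],"roll":0.32,"fingers":-0.2},{"slide":[0.6,1,0],"roll":0.32,"fingers":-0.2},{"slide":[0.6,1,0],"roll":0.32,"fingers":-0.2},{"slide":[0.6,1,0],"roll":0.32,"fingers":-0.2},{"slide":[0.6,1,0],"roll":0.32,"fingers":-0.2},{"slide":[0.2,1,0],"roll":0.32,"fingers":-0.2},{"slide":[0.2,1,0],"roll":0.32,"fingers":-0.2},{"slide":[0.2,1,0],"roll":0.32,"fingers":-0.2},{"slide":[0.2,1,0],"roll":0.32,"fingers":-0.2},{"slide":[0,1,0],"roll":0.32,"fingers":-0.2},{"slide":[0,1,0],"roll":0.32,"fingers":-0.2},{"slide":[0,1,0],"roll":0.32,"fingers":-0.2},{"slide":[0,1,0],"roll":0.32,"fingers":-0.2},{"slide":[0,1,0],"roll":0.32,"fingers":-0.2},{"slide":[0,1,0],"roll":0.32,"fingers":-0.2}]' --squeeze 15

```text
t: 3.55
tool_pos: [0.4034, 0.0351, 0.2249]
orientation: [1.453, 1.03, -1.452]
force: [-0.4, -0.4, 0.8]
opening: 0.0373
```

Run:
```python
from h import *
s=st(); print(bar(0)-s['tool_pos'])
snap('wrist','w1.png')
# predicted bar ends
c,K,D=cal('wrist');R,_=yaw(s)
T=c['T_tool_cam']
for X in (bar(0,.05),bar(0,-.05),w(-.09,.13,.1)):
    xt=R.T@(X-s['tool_pos']); xc=T[:3,:3].T@(xt-T[:3,3]); print(xc.round(3),cv2.projectPoints(xc[None],np.zeros(3),np.zeros(3),K,D)[0].ravel().round(1))
```

```text
t 3.55 pos [0.4034 0.0351 0.2249] yaw -19.31 F [-0.36 -0.35  0.84] M [ 0.   -0.11 -0.07] op 0.0373 q [-0.04 -0.43  1.98 -0.    1.59  0.3 ]
[ 0.02534811  0.07803809 -0.12986157]
[-0.003 -0.135  0.27 ] [250.7  38.1]
[-0.003 -0.038  0.295] [250.6 152.6]
[ 0.042 -0.212  0.246] [307.3 -73.8]
```

View pics/w1.png

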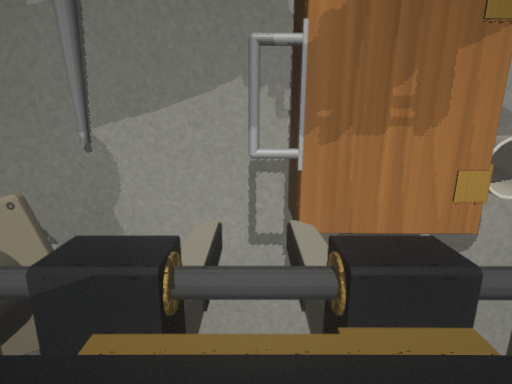

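Emit:
play_rows --plan '[{"slide":[0.31,0.857,0],"fingers":-0.2},{"slide":[0.31,0.857,0],"fingers":-0.2},{"slide":[0.31,0.857,0],"fingers":-0.2},{"slide":[0,0,-0.8],"fingers":-0.2},{"slide":[0,0,-0.8],"fingers":-0.2},{"slide":[0,0,-0.8],"fingers":-0.2},{"slide":[0,0,-0.8],"fingers":-0.2}]'

```text
$.plan[0]: bad value
```

Run:
```python
from h import *
s=st(); print(bar(0)-s['tool_pos'])
snap('wrist','w2.png')
```

```text
t 3.6 pos [0.4033 0.0378 0.2249] yaw -19.12 F [-0.68  2.23 -0.31] M [ 0.04 -0.03 -0.03] op 0.0375 q [-0.04 -0.43  1.98  0.    1.59  0.3 ]
[ 0.02549136  0.07536558 -0.1298603 ]
```

View pics/w2.png

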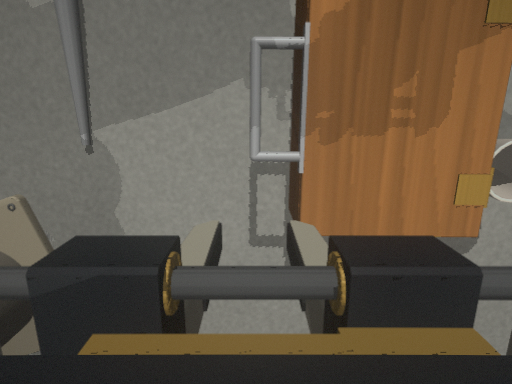

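Emit:
play_rows --plan '[{"slide":[0.32,0.826,0],"roll":-0.02,"fingers":-0.2},{"slide":[0.32,0.826,0],"roll":-0.02,"fingers":-0.2},{"slide":[0.32,0.826,0],"roll":0,"fingers":-0.2},{"slide":[0,0,-0.8],"roll":0,"fingers":-0.2},{"slide":[0,0,-0.8],"roll":0,"fingers":-0.2},{"slide":[0,0,-0.8],"roll":0,"fingers":-0.2},{"slide":[0,0,-0.6],"roll":0,"fingers":-0.2},{"slide":[0,0,0],"roll":0,"fingers":-0.2}]'

```text
t: 4.65
tool_pos: [0.4312, 0.1079, 0.1332]
orientation: [1.456, 1.027, -1.461]
force: [-0.1, -0.3, 0.9]
opening: 0.0375
```

Run:
```python
from h import *
s=st(); print(bar(0)-s['tool_pos'])
snap('wrist','w3.png')
```

```text
t 4.65 pos [0.4312 0.1079 0.1332] yaw -19.74 F [-0.13 -0.28  0.86] M [-0.03 -0.05  0.01] op 0.0375 q [ 0.13 -0.24  2.01 -0.    1.38  0.47]
[-0.00246737  0.00518965 -0.03824056]
```

View pics/w3.png

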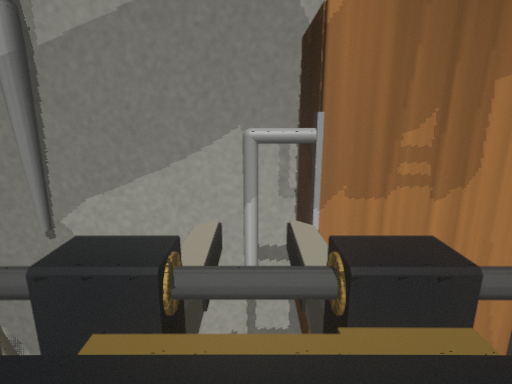

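Emit:
play_rows --plan '[{"slide":[0,0.1,-0.7],"roll":0,"fingers":-0.2},{"slide":[0,0,-0.7],"roll":0,"fingers":-0.2},{"slide":[0,0,-0.5],"roll":0,"fingers":-0.2},{"slide":[0,0,0],"roll":0,"fingers":-0.2},{"slide":[0,0,0],"roll":0,"fingers":-1},{"slide":[0,0,0],"roll":0,"fingers":-1},{"slide":[0,0,0],"roll":0,"fingers":-1},{"slide":[0,0,0],"roll":0,"fingers":-1}]' --squeeze 20

```text
t: 5.7
tool_pos: [0.4303, 0.1124, 0.078]
orientation: [1.456, 1.03, -1.461]
force: [-12.6, 4.1, 11.5]
opening: 0.0095
```

Run:
```python
from h import *
s=st(); print(bar(0)-s['tool_pos'])
```

```text
t 5.7 pos [0.4303 0.1124 0.078 ] yaw -19.7 F [-12.63   4.12  11.49] M [0.68 2.24 0.02] op 0.0095 q [ 0.14 -0.18  2.06  0.    1.27  0.48]
[-0.00154048  0.0007396   0.01704222]
```

```bash
cat > arc.py <<'E'
import sys
from h import *
a,b,n=float(sys.argv[1]),float(sys.argv[2]),int(sys.argv[3])
th=np.linspace(a,b,n+1); B=np.array([bar(t) for t in th]); print((np.diff(B,axis=0)/.03).round(2).tolist())
E
python3 arc.py 0 .5 8
```

```text
[[0.02, -0.01, 0.47], [0.05, -0.02, 0.47], [0.08, -0.03, 0.46], [0.11, -0.04, 0.46], [0.13, -0.05, 0.45], [0.16, -0.06, 0.44], [0.18, -0.06, 0.43], [0.21, -0.07, 0.41]]
```

Emit:
play_rows --plan '[{"slide":[-0.03,0.01,0.47],"roll":0,"fingers":-1},{"slide":[0.05,-0.02,0.47],"roll":0,"fingers":-1},{"slide":[0.08,-0.03,0.46],"roll":0,"fingers":-1},{"slide":[0.11,-0.04,0.46],"roll":0,"fingers":-1},{"slide":[0.13,-0.05,0.45],"roll":0,"fingers":-1},{"slide":[0.16,-0.06,0.44],"roll":0,"fingers":-1},{"slide":[0.18,-0.06,0.43],"roll":0,"fingers":-1},{"slide":[0.21,-0.07,0.41],"roll":0,"fingers":-1}]'

```text
t: 6.7
tool_pos: [0.4579, 0.1024, 0.1866]
orientation: [1.457, 1.029, -1.459]
force: [-6.8, 5.1, 3.1]
opening: 0.0089
```

```bash
cat > est.py <<'E'
from h import *
s=st(); P=s['tool_pos']+[0,0,.019]
c,n=np.cos(p[2]),np.sin(p[2]); d=P-w(.09,0,.09); X=d[0]*c+d[1]*n; Z=d[2]; Y=-d[0]*n+d[1]*c
th=np.arctan2(Z,-X)-np.arctan2(.005,.225); print('theta',th,'r',np.hypot(X,Z),'expected .22506; Y',Y)
E
python3 est.py;python3 arc.py .5 1.1 8
```

```text
t 6.7 pos [0.4579 0.1024 0.1866] yaw -19.68 F [-6.76  5.06  3.08] M [0.84 1.37 0.01] op 0.0089 q [ 0.11 -0.21  1.88  0.    1.48  0.45]
theta 0.5150916800414228 r 0.22578470619717403 expected .22506; Y -0.0003528727483289168
[[0.28, -0.1, 0.48], [0.31, -0.11, 0.45], [0.35, -0.12, 0.43], [0.37, -0.13, 0.4], [0.4, -0.14, 0.37], [0.43, -0.15, 0.33], [0.45, -0.16, 0.3], [0.47, -0.17, 0.26]]
```

Emit:
play_rows --plan '[{"slide":[0.28,-0.1,0.48],"roll":0,"fingers":-1},{"slide":[0.31,-0.11,0.45],"roll":0,"fingers":-1},{"slide":[0.35,-0.12,0.43],"roll":0,"fingers":-1},{"slide":[0.37,-0.13,0.4],"roll":0,"fingers":-1},{"slide":[0.4,-0.14,0.37],"roll":0,"fingers":-1},{"slide":[0.43,-0.15,0.33],"roll":0,"fingers":-1},{"slide":[0.45,-0.16,0.3],"roll":0,"fingers":-1},{"slide":[0.47,-0.17,0.26],"roll":0,"fingers":-1}]'

```text
t: 7.7
tool_pos: [0.5514, 0.0692, 0.2786]
orientation: [1.459, 1.025, -1.456]
force: [-1.9, 3.3, 1.9]
opening: 0.0091
```

```bash
python3 est.py;python3 arc.py 1.1 1.76 9
```

```text
t 7.7 pos [0.5514 0.0692 0.2786] yaw -19.7 F [-1.87  3.3   1.94] M [0.43 0.46 0.02] op 0.0091 q [ 0.03 -0.01  1.53 -0.    1.62  0.38]
theta 1.1203600637527678 r 0.2281670152234041 expected .22506; Y -0.0004697543408552357
[[0.48, -0.17, 0.22], [0.49, -0.17, 0.18], [0.5, -0.18, 0.14], [0.51, -0.18, 0.1], [0.51, -0.18, 0.07], [0.52, -0.18, 0.02], [0.52, -0.18, -0.02], [0.52, -0.18, -0.06], [0.51, -0.18, -0.1]]
```

Emit:
play_rows --plan '[{"slide":[0.48,-0.17,0.2],"roll":0,"fingers":-1},{"slide":[0.49,-0.17,0.16],"roll":0,"fingers":-1},{"slide":[0.5,-0.18,0.13],"roll":0,"fingers":-1},{"slide":[0.51,-0.18,0.1],"roll":0,"fingers":-1},{"slide":[0.51,-0.18,0.06],"roll":0,"fingers":-1},{"slide":[0.52,-0.18,0.02],"roll":0,"fingers":-1},{"slide":[0.52,-0.18,-0.02],"roll":0,"fingers":-1},{"slide":[0.52,-0.18,-0.06],"roll":0,"fingers":-1},{"slide":[0.51,-0.18,-0.1],"roll":0,"fingers":-1},{"slide":[0,0,0],"roll":0,"fingers":-1}]'

```text
t: 8.95
tool_pos: [0.6887, 0.0203, 0.2918]
orientation: [1.459, 1.024, -1.457]
force: [1.5, -0.6, 2.1]
opening: 0.0091
```

```bash
python3 est.py;python3 - <<'E'
from h import *
snap('side','s2.png')
E
```

```text
t 8.95 pos [0.6887 0.0203 0.2918] yaw -19.77 F [ 1.5  -0.62  2.11] M [-0.32 -0.19  0.07] op 0.0091 q [-0.04  0.36  1.09 -0.    1.69  0.3 ]
theta 1.7755938856246458 r 0.22656472554090004 expected .22506; Y -0.000757776640399898
```

View pics/s2.png

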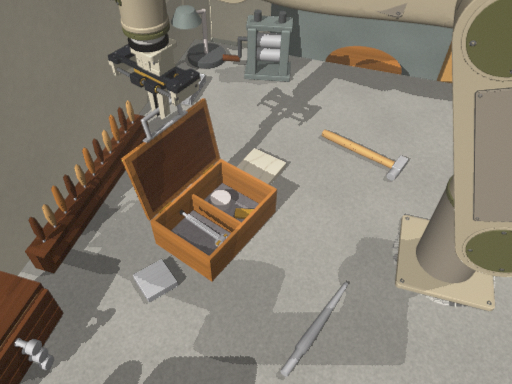

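Emit:
play_rows --plan '[{"slide":[0,0,0],"roll":0,"fingers":-0.2},{"slide":[0,0,0],"roll":0,"fingers":-0.2},{"slide":[0,0,0],"roll":0,"fingers":-0.2},{"slide":[0,0,0.9],"roll":0,"fingers":-0.2},{"slide":[0,0,0.9],"roll":0,"fingers":-0.2},{"slide":[-0.24,0.26,0.2],"roll":0.94,"fingers":-0.2},{"slide":[-0.24,0.26,0],"roll":0.94,"fingers":-0.2},{"slide":[-0.24,0.26,0],"roll":0.94,"fingers":-0.2},{"slide":[-0.24,0.26,0],"roll":0.94,"fingers":-0.2},{"slide":[-0.24,0.26,0],"roll":0.94,"fingers":-0.2},{"slide":[-0.24,0.26,0],"roll":0.94,"fingers":-0.2},{"slide":[-0.24,0.26,0],"roll":0.94,"fingers":-0.2},{"slide":[-0.24,0.26,0],"roll":0.94,"fingers":-0.2},{"slide":[-0.24,0.26,0],"roll":0.94,"fingers":-0.2},{"slide":[-0.24,0.26,0],"roll":0.94,"fingers":-0.2},{"slide":[-0.24,0.26,0],"roll":0.94,"fingers":-0.2},{"slide":[-0.24,0.26,0],"roll":0.94,"fingers":-0.2},{"slide":[0,0,0],"roll":0,"fingers":-0.2}]'

```text
t: 11.25
tool_pos: [0.6007, 0.1156, 0.3509]
orientation: [0.267, 1.554, -0.266]
force: [-0.3, -0.2, 1.0]
opening: 0.0374
```

Run:
```python
from h import *
s=st()
snap('wrist','w4.png'); snap('side','s3.png')
c,K,D=cal('wrist');R,_=yaw(s);T=c['T_tool_cam']
def pj(X):
    xt=R.T@(X-s['tool_pos']); xc=T[:3,:3].T@(xt-T[:3,3]); return cv2.projectPoints(xc[None],np.zeros(3),np.zeros(3),K,D)[0].ravel().round(1)
for n,X in(('piv',grip(0,0)),('grip',grip(0)),('end',grip(0,.105)),('ball',grip(0,.12)),('rimFL',w(-.09,.13,.09)),('rimHL',w(.09,.13,.09)),('partF',w(-.082,-.005,.067))):print(n,pj(X))
```

```text
t 11.25 pos [0.6007 0.1156 0.3509] yaw 70.55 F [-0.33 -0.17  0.96] M [ 0.03 -0.12  0.  ] op 0.0374 q [ 0.11  0.15  1.23  0.    1.76 -1.12]
piv [254.6  96.8]
grip [254.5 164.6]
end [254.5 171.4]
ball [254.5 181.3]
rimFL [308.5  75.6]
rimHL [303.  208.3]
partF [207.5  83.9]
```

View pics/w4.png

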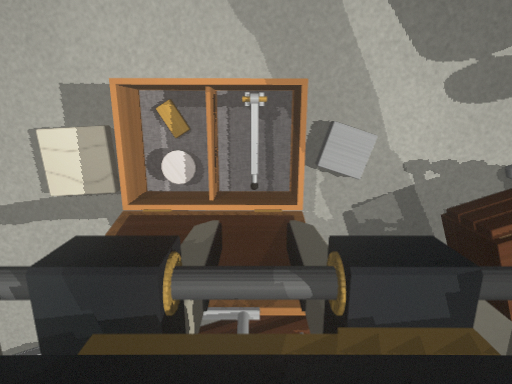

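View pics/s3.png

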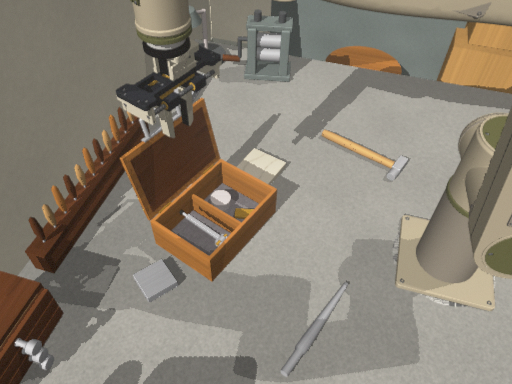

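Emit:
play_rows --plan '[{"slide":[0,0,-0.9],"roll":0,"fingers":-0.2},{"slide":[0,0,-0.9],"roll":0,"fingers":-0.2},{"slide":[0,0,-0.9],"roll":0,"fingers":-0.2},{"slide":[0,0,-0.9],"roll":0,"fingers":-0.2},{"slide":[0,0,-0.9],"roll":0,"fingers":-0.2},{"slide":[0,0,-0.9],"roll":0,"fingers":-0.2},{"slide":[0,0,-0.9],"roll":0,"fingers":-0.2},{"slide":[0,0,-0.9],"roll":0,"fingers":-0.2},{"slide":[0,0,0],"roll":0,"fingers":-0.2}]'

```text
t: 12.48
tool_pos: [0.5993, 0.1144, 0.1317]
orientation: [0.267, 1.559, -0.27]
force: [-0.2, -0.4, 0.2]
opening: 0.0374
```

Run:
```python
from h import *
s=st()
snap('wrist','w5.png')
c,K,D=cal('wrist');R,_=yaw(s);T=c['T_tool_cam']
def pj(X):
    xt=R.T@(X-s['tool_pos']); xc=T[:3,:3].T@(xt-T[:3,3]); return cv2.projectPoints(xc[None],np.zeros(3),np.zeros(3),K,D)[0].ravel().round(1)
for n,X in(('piv',grip(0,0)),('grip',grip(0)),('end',grip(0,.105)),('ball',grip(0,.12)),('rimFL',w(-.09,.13,.09)),('rimHL',w(.09,.13,.09)),('partF',w(-.082,-.005,.067))):print(n,pj(X))
```

```text
t 12.475 pos [0.5993 0.1144 0.1317] yaw 70.4 F [-0.22 -0.41  0.16] M [-0.01 -0.18 -0.02] op 0.0374 q [ 0.1   0.22  1.55 -0.    1.38 -1.12]
piv [257.1  79.8]
grip [257.1 209.5]
end [257.1 221.7]
ball [257.  239.6]
rimFL [371.9  31.7]
rimHL [350.5 294.6]
partF [163.2  54. ]
```

View pics/w5.png

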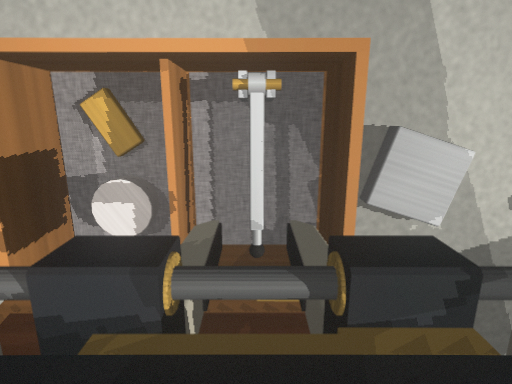

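Emit:
play_rows --plan '[{"slide":[0.1,0.06,-0.9],"roll":0,"fingers":-0.2},{"slide":[0,0,-0.9],"roll":0,"fingers":-0.2},{"slide":[0,0,-0.8],"roll":0,"fingers":-0.2},{"slide":[0,0,0],"roll":0,"fingers":-0.2},{"slide":[0,0,0],"roll":0,"fingers":-1},{"slide":[0,0,0],"roll":0,"fingers":-1},{"slide":[0,0,0],"roll":0,"fingers":-1},{"slide":[0,0,0],"roll":0,"fingers":-1}]' --squeeze 10

```text
t: 13.52
tool_pos: [0.6045, 0.1148, 0.0573]
orientation: [0.265, 1.553, -0.269]
force: [-0.7, -8.9, 2.0]
opening: 0.0098
```

Run:
```python
from h import *
s=st()
snap('wrist','w6.png')
d=s['tool_pos']+[0,0,.019]-grip(0,0); c,n=np.cos(p[2]),np.sin(p[2]); print('r',d[0]*c+d[1]*n,'y',-d[0]*n+d[1]*c,'z',d[2])
r=.089
A=np.linspace(0,1.257,15); G=np.array([grip(a,r) for a in A]); print((np.diff(G,axis=0)/.03).round(2).tolist())
```

```text
t 13.525 pos [0.6045 0.1148 0.0573] yaw 70.5 F [-0.69 -8.87  1.96] M [-1.5  -0.02  0.01] op 0.0098 q [ 0.11  0.3   1.6  -0.    1.24 -1.12]
r 0.09509069137518844 y 0.00023167328031007892 z 0.008295425914362553
[[-0.01, 0.0, 0.27], [-0.03, 0.01, 0.26], [-0.06, 0.02, 0.26], [-0.08, 0.03, 0.25], [-0.1, 0.03, 0.24], [-0.12, 0.04, 0.23], [-0.14, 0.05, 0.22], [-0.16, 0.06, 0.21], [-0.17, 0.06, 0.19], [-0.19, 0.07, 0.18], [-0.2, 0.07, 0.16], [-0.22, 0.08, 0.14], [-0.23, 0.08, 0.12], [-0.24, 0.08, 0.09]]
```

View pics/w6.png

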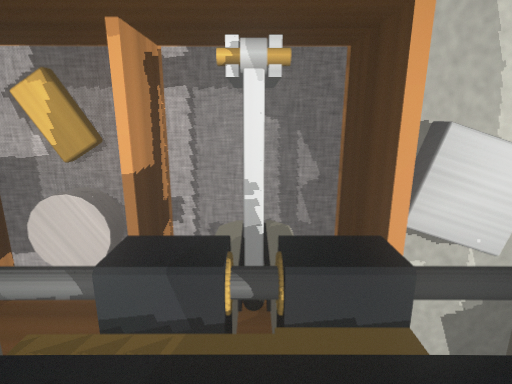

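Emit:
play_rows --plan '[{"slide":[-0.01,0.0,0.28],"roll":0,"fingers":-1},{"slide":[-0.03,0.01,0.27],"roll":0,"fingers":-1},{"slide":[-0.06,0.02,0.27],"roll":0,"fingers":-1},{"slide":[-0.08,0.03,0.26],"roll":0,"fingers":-1},{"slide":[-0.1,0.03,0.25],"roll":0,"fingers":-1},{"slide":[-0.13,0.04,0.24],"roll":0,"fingers":-1},{"slide":[-0.15,0.05,0.23],"roll":0,"fingers":-1},{"slide":[-0.17,0.06,0.22],"roll":0,"fingers":-1}]'

```text
t: 14.58
tool_pos: [0.5811, 0.123, 0.1168]
orientation: [0.265, 1.556, -0.269]
force: [-2.3, -4.7, -3.5]
opening: 0.0098
```

```bash
cat > sg.py <<'E'
from h import *
s=st()
d=s['tool_pos']+[0,0,.011]-grip(0,0); c,n=np.cos(p[2]),np.sin(p[2]); X=d[0]*c+d[1]*n; print('r',np.hypot(X,d[2]),'ang',np.arctan2(d[2],X),'y',-d[0]*n+d[1]*c)
E
python3 sg.py; python3 -c "
from h import *
snap('side','s4.png');snap('wrist','w7.png')"
```

```text
t 14.575 pos [0.5811 0.123  0.1168] yaw 70.5 F [-2.34 -4.72 -3.51] M [-0.84  0.23 -0.02] op 0.0098 q [ 0.12  0.19  1.62 -0.    1.34 -1.11]
r 0.09226731780876729 ang 0.704553305711794 y 0.00010725615569495348
```

View pics/w7.png

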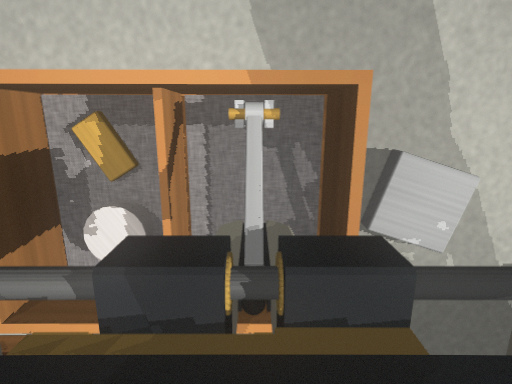

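View pics/s4.png

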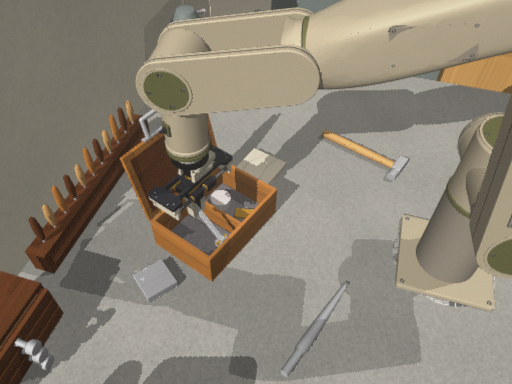

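Emit:
play_rows --plan '[{"slide":[-0.18,0.06,0.2],"roll":0,"fingers":-1},{"slide":[-0.2,0.07,0.19],"roll":0,"fingers":-1},{"slide":[-0.21,0.07,0.17],"roll":0,"fingers":-1},{"slide":[-0.23,0.08,0.15],"roll":0,"fingers":-1},{"slide":[-0.24,0.08,0.13],"roll":0,"fingers":-1},{"slide":[-0.25,0.08,0.1],"roll":0,"fingers":-1},{"slide":[-0.1,0.035,0.03],"roll":0,"fingers":-1},{"slide":[0,0,0],"roll":0,"fingers":-1}]'

```text
t: 15.68
tool_pos: [0.5402, 0.1375, 0.1461]
orientation: [0.266, 1.553, -0.268]
force: [2.5, -6.0, -7.7]
opening: 0.0101
```

```bash
python3 sg.py; python3 -c "
from h import *
snap('side','s5.png');snap('wrist','w8.png')"
```

```text
t 15.675 pos [0.5402 0.1375 0.1461] yaw 70.51 F [ 2.48 -5.96 -7.72] M [-1.07 -0.82 -0.02] op 0.0101 q [ 0.16  0.06  1.7  -0.    1.38 -1.07]
r 0.09308884919795217 ang 1.277414495067931 y 0.00014497017812830672
```

View pics/w8.png

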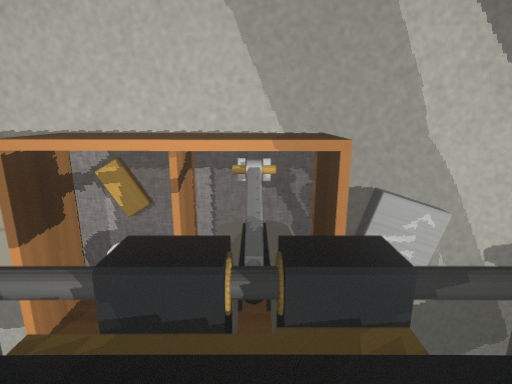

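Emit:
play_rows --plan '[{"slide":[-0.13,0.045,0],"roll":0,"fingers":-1},{"slide":[-0.13,0.045,0],"roll":0,"fingers":-1},{"slide":[0,0,0],"roll":0,"fingers":-1}]'

```text
t: 16.15
tool_pos: [0.5342, 0.1397, 0.1475]
orientation: [0.266, 1.549, -0.268]
force: [9.0, -9.2, -4.8]
opening: 0.0095
```

```bash
python3 sg.py
```

```text
t 16.15 pos [0.5342 0.1397 0.1475] yaw 70.49 F [ 9.03 -9.22 -4.8 ] M [-1.59 -1.63  0.03] op 0.0095 q [ 0.16  0.04  1.71 -0.    1.38 -1.06]
r 0.09280195349849232 ang 1.347097432807459 y 0.00021153088226713405
```

Emit:
play_rows --plan '[{"slide":[0,0,0],"roll":0,"fingers":-0.2},{"slide":[0,0,0],"roll":0,"fingers":-0.2},{"slide":[0,0,0],"roll":0,"fingers":-0.2},{"slide":[0,0,0.5],"roll":0,"fingers":-0.2},{"slide":[0,0,0.9],"roll":0,"fingers":-0.2},{"slide":[0,0,0.9],"roll":0,"fingers":-0.2},{"slide":[0,0,0.9],"roll":0,"fingers":-0.2},{"slide":[0,0,0.9],"roll":0,"fingers":-0.2},{"slide":[0,0,0.9],"roll":0,"fingers":-0.2},{"slide":[0,0,0.9],"roll":0,"fingers":-0.2},{"slide":[0,0,0.9],"roll":0,"fingers":-0.2},{"slide":[0,0,0],"roll":0,"fingers":-0.2}]'

```text
t: 17.65
tool_pos: [0.5332, 0.1413, 0.3541]
orientation: [0.268, 1.549, -0.265]
force: [0.3, 0.3, -0.2]
opening: 0.0374
```

```bash
python3 - <<'E'
from h import *
s=st()
snap('wrist','w9.png');snap('side','s6.png')
c,K,D=cal('wrist');R,_=yaw(s);T=c['T_tool_cam']
def pj(X):
    xt=R.T@(X-s['tool_pos']); xc=T[:3,:3].T@(xt-T[:3,3]); return cv2.projectPoints(xc[None],np.zeros(3),np.zeros(3),K,D)[0].ravel().round(1)
print(pj(grip(0,0)))
for a in (.9,1.0,1.1,1.17,1.257):print(a,pj(grip(a,.105)),pj(grip(a,.123)))
print(bar(1.8)-s['tool_pos'])
E
python3 -c "
import cv2
a=cv2.imread('pics/s6.png')[90:285,110:290]; cv2.imwrite('pics/s6c.png',cv2.resize(a,None,fx=3,fy=3,interpolation=cv2.INTER_CUBIC))"
```

```text
t 17.65 pos [0.5332 0.1413 0.3541] yaw 70.55 F [ 0.31  0.35 -0.15] M [ 0.   -0.18 -0.01] op 0.0374 q [ 0.17 -0.02  1.4   0.    1.76 -1.07]
[252.8 147.8]
0.9 [252.7 207.2] [252.7 219.4]
1.0 [252.7 202. ] [252.7 213.4]
1.1 [252.7 195.9] [252.7 206.3]
1.17 [252.7 191.1] [252.6 200.6]
1.257 [252.7 184.7] [252.6 192.9]
[ 0.16048035 -0.12196418 -0.04614695]
```

View pics/w9.png

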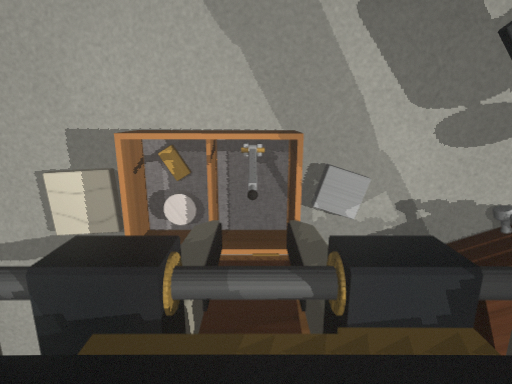

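View pics/s6c.png

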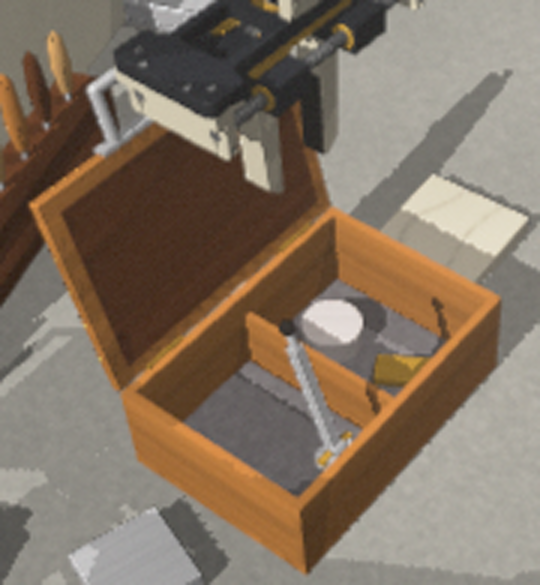

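Emit:
play_rows --plan '[{"slide":[0.45,-0.34,0.2],"roll":-0.94,"fingers":-0.2},{"slide":[0.45,-0.34,0],"roll":-0.94,"fingers":-0.2},{"slide":[0.45,-0.34,0],"roll":-0.94,"fingers":-0.2},{"slide":[0.45,-0.34,0],"roll":-0.94,"fingers":-0.2},{"slide":[0.45,-0.34,0],"roll":-0.94,"fingers":-0.2},{"slide":[0.45,-0.34,0],"roll":-0.94,"fingers":-0.2},{"slide":[0.45,-0.34,0],"roll":-0.94,"fingers":-0.2},{"slide":[0.45,-0.34,0],"roll":-0.94,"fingers":-0.2},{"slide":[0.45,-0.34,0],"roll":-0.94,"fingers":-0.2},{"slide":[0.45,-0.34,0],"roll":-0.94,"fingers":-0.2},{"slide":[0.45,-0.34,0],"roll":-0.94,"fingers":-0.2},{"slide":[0.45,-0.34,0],"roll":-0.92,"fingers":-0.2},{"slide":[0,0,0],"roll":0,"fingers":-0.2},{"slide":[0,0,0],"roll":0,"fingers":-0.2}]'

```text
t: 19.5
tool_pos: [0.6936, 0.019, 0.3552]
orientation: [1.453, 1.031, -1.455]
force: [0.2, -0.8, 0.3]
opening: 0.0372
```

Run:
```python
from h import *
s=st()
snap('wrist','w10.png')
c,K,D=cal('wrist');R,_=yaw(s);T=c['T_tool_cam']
def pj(X):
    xt=R.T@(X-s['tool_pos']); xc=T[:3,:3].T@(xt-T[:3,3]); return cv2.projectPoints(xc[None],np.zeros(3),np.zeros(3),K,D)[0].ravel().round(1)
print(pj(bar(1.8,.05)),pj(bar(1.8,0)))
print(bar(1.8)-s['tool_pos'])
```

```text
t 19.5 pos [0.6936 0.019  0.3552] yaw -19.38 F [ 0.19 -0.85  0.32] M [-0.04 -0.08 -0.04] op 0.0372 q [-0.05  0.39  0.94  0.    1.82  0.29]
[252.5 139.7] [252.5 209.9]
[ 8.22940190e-05  3.73651330e-04 -4.72649152e-02]
```

View pics/w10.png

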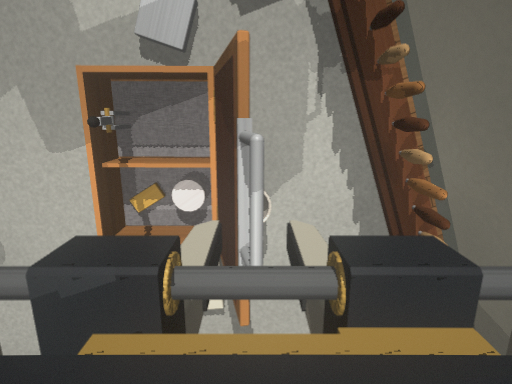

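Emit:
play_rows --plan '[{"slide":[0.07,-0.02,-0.7],"roll":0,"fingers":-0.2},{"slide":[0,0,-0.7],"roll":0,"fingers":-0.2},{"slide":[0,0,-0.7],"roll":0,"fingers":-0.2},{"slide":[0,0,0],"roll":0,"fingers":-0.2},{"slide":[0,0,0],"roll":0,"fingers":-1},{"slide":[0,0,0],"roll":0,"fingers":-1},{"slide":[0,0,0],"roll":0,"fingers":-1},{"slide":[0,0,0],"roll":0,"fingers":-1}]' --squeeze 20

```text
t: 20.55
tool_pos: [0.6952, 0.0185, 0.2944]
orientation: [1.455, 1.03, -1.457]
force: [-7.2, 0.8, 4.6]
opening: 0.0086
```

```bash
python3 est.py;python3 arc.py 1.8 1.1 10
```

```text
t 20.55 pos [0.6952 0.0185 0.2944] yaw -19.52 F [-7.19  0.81  4.64] M [0.29 1.4  0.03] op 0.0086 q [-0.05  0.38  1.06  0.    1.7   0.29]
theta 1.8015369258613554 r 0.23077010797602904 expected .22506; Y -0.00024716869263721394
[[-0.48, 0.17, 0.11], [-0.49, 0.17, 0.08], [-0.49, 0.17, 0.04], [-0.49, 0.18, 0.0], [-0.49, 0.17, -0.03], [-0.49, 0.17, -0.07], [-0.48, 0.17, -0.11], [-0.48, 0.17, -0.14], [-0.47, 0.16, -0.18], [-0.45, 0.16, -0.21]]
```

Emit:
play_rows --plan '[{"slide":[-0.4,0.14,0.05],"roll":0,"fingers":-1},{"slide":[-0.49,0.17,0.06],"roll":0,"fingers":-1},{"slide":[-0.49,0.17,0.03],"roll":0,"fingers":-1},{"slide":[-0.49,0.18,0],"roll":0,"fingers":-1},{"slide":[-0.49,0.17,-0.03],"roll":0,"fingers":-1},{"slide":[-0.49,0.17,-0.07],"roll":0,"fingers":-1},{"slide":[-0.48,0.17,-0.11],"roll":0,"fingers":-1},{"slide":[-0.48,0.17,-0.14],"roll":0,"fingers":-1},{"slide":[-0.47,0.16,-0.18],"roll":0,"fingers":-1},{"slide":[-0.45,0.16,-0.21],"roll":0,"fingers":-1}]'

```text
t: 21.8
tool_pos: [0.5546, 0.0684, 0.2779]
orientation: [1.458, 1.027, -1.452]
force: [-3.3, 1.8, 8.6]
opening: 0.0093
```

```bash
python3 est.py;python3 arc.py 1.1 .84 6
```

```text
t 21.8 pos [0.5546 0.0684 0.2779] yaw -19.52 F [-3.26  1.84  8.55] M [0.29 0.45 0.01] op 0.0093 q [ 0.03 -0.    1.52  0.    1.62  0.37]
theta 1.1323426779352699 r 0.22626932839475417 expected .22506; Y -0.00017361559014624287
[[-0.27, 0.1, -0.15], [-0.27, 0.09, -0.16], [-0.26, 0.09, -0.17], [-0.25, 0.09, -0.18], [-0.25, 0.09, -0.2], [-0.24, 0.08, -0.21]]
```

Emit:
play_rows --plan '[{"slide":[-0.28,0.1,-0.15],"roll":0,"fingers":-1},{"slide":[-0.27,0.1,-0.16],"roll":0,"fingers":-1},{"slide":[-0.26,0.09,-0.17],"roll":0,"fingers":-1},{"slide":[-0.25,0.09,-0.18],"roll":0,"fingers":-1},{"slide":[-0.25,0.09,-0.2],"roll":0,"fingers":-1},{"slide":[-0.24,0.08,-0.21],"roll":0,"fingers":-1},{"slide":[0,0,0],"roll":0,"fingers":-1}]'

```text
t: 22.68
tool_pos: [0.5067, 0.0854, 0.2446]
orientation: [1.456, 1.031, -1.455]
force: [-9.1, 3.1, 10.7]
opening: 0.009
```

```bash
python3 est.py;python3 arc.py .85 .61 12; python3 -c "
from h import *
snap('side','s7.png')
a=cv2.imread('pics/s7.png')[90:285,110:290]; cv2.imwrite('pics/s7c.png',cv2.resize(a,None,fx=3,fy=3,interpolation=cv2.INTER_CUBIC))"
```

```text
t 22.675 pos [0.5067 0.0854 0.2446] yaw -19.48 F [-9.08  3.09 10.69] M [0.56 1.5  0.01] op 0.009 q [ 0.07 -0.11  1.69  0.    1.57  0.41]
theta 0.8619474486366305 r 0.22449907048058662 expected .22506; Y -0.00011635131661751064
[[-0.11, 0.04, -0.1], [-0.11, 0.04, -0.1], [-0.1, 0.04, -0.1], [-0.1, 0.04, -0.1], [-0.1, 0.04, -0.11], [-0.1, 0.03, -0.11], [-0.1, 0.03, -0.11], [-0.09, 0.03, -0.11], [-0.09, 0.03, -0.11], [-0.09, 0.03, -0.12], [-0.09, 0.03, -0.12], [-0.08, 0.03, -0.12]]
```

View pics/s7c.png

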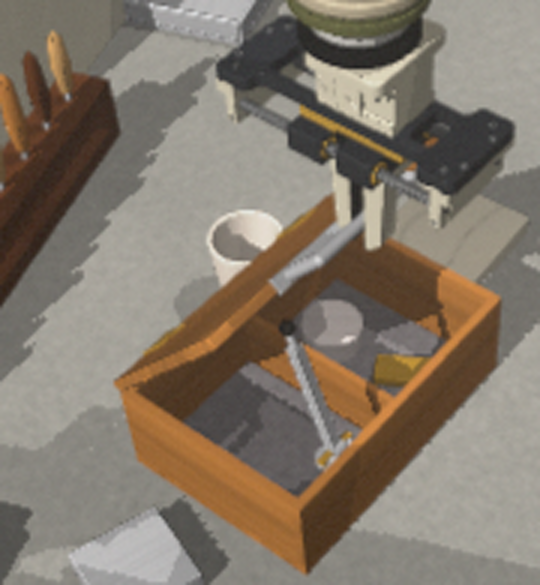

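Emit:
play_rows --plan '[{"slide":[-0.06,0.02,0.08],"roll":0,"fingers":-1},{"slide":[-0.1,0.035,-0.1],"roll":0,"fingers":-1},{"slide":[-0.1,0.035,-0.1],"roll":0,"fingers":-1},{"slide":[-0.1,0.035,-0.1],"roll":0,"fingers":-1},{"slide":[0,0,0],"roll":0,"fingers":-1},{"slide":[0,0,0],"roll":0,"fingers":-1}]'

```text
t: 23.48
tool_pos: [0.4977, 0.0885, 0.2366]
orientation: [1.457, 1.028, -1.454]
force: [5.3, 3.7, -4.1]
opening: 0.0091
```

```bash
cat >> est.py <<'E'
def tr(s):
    F=s['force'];fx=F[0]*c+F[1]*n
    return fx*np.sin(th)+F[2]*np.cos(th), -fx*np.cos(th)+F[2]*np.sin(th)
print('tang %.2f rad %.2f'%tr(s))
E
python3 est.py
```

```text
t 23.475 pos [0.4977 0.0885 0.2366] yaw -19.53 F [ 5.29  3.7  -4.15] M [ 0.47 -0.88  0.01] op 0.0091 q [ 0.07 -0.14  1.72  0.    1.55  0.41]
theta 0.8066266668113019 r 0.22467360735213598 expected .22506; Y -0.00020606919320130535
tang -0.16 rad -5.59
```

Emit:
play_rows --plan '[{"slide":[-0.1,0.035,-0.1],"roll":0,"fingers":-1},{"slide":[-0.1,0.035,-0.1],"roll":0,"fingers":-1},{"slide":[0,0,0],"roll":0,"fingers":-1},{"slide":[0,0,0],"roll":0,"fingers":-1}]'

```text
t: 23.98
tool_pos: [0.4917, 0.0906, 0.2307]
orientation: [1.457, 1.028, -1.454]
force: [4.9, 3.7, -4.5]
opening: 0.0092
```

```bash
python3 est.py
```

```text
t 23.975 pos [0.4917 0.0906 0.2307] yaw -19.53 F [ 4.95  3.7  -4.48] M [ 0.52 -0.85  0.05] op 0.0092 q [ 0.08 -0.15  1.74  0.    1.55  0.42]
theta 0.768201252236514 r 0.2247603948443053 expected .22506; Y -0.00019348499412352033
tang -0.84 rad -5.58
```

Emit:
play_rows --plan '[{"slide":[-0.1,0.035,-0.11],"roll":0,"fingers":-1},{"slide":[0,0,0],"roll":0,"fingers":-1},{"slide":[0,0,0],"roll":0,"fingers":-1}]'

```text
t: 24.35
tool_pos: [0.4887, 0.0917, 0.2275]
orientation: [1.457, 1.028, -1.454]
force: [3.9, 3.3, -4.0]
opening: 0.0091
```

```bash
python3 est.py
```

```text
t 24.35 pos [0.4887 0.0917 0.2275] yaw -19.53 F [ 3.9   3.31 -4.  ] M [ 0.53 -0.79  0.04] op 0.0091 q [ 0.08 -0.16  1.76  0.    1.54  0.42]
theta 0.7478190912084293 r 0.22478008663306184 expected .22506; Y -0.00018137888761934895
tang -1.19 rad -4.60
```

Emit:
play_rows --plan '[{"slide":[-0.05,0.018,-0.055],"roll":0,"fingers":-1},{"slide":[0,0,0],"roll":0,"fingers":-1},{"slide":[0,0,0],"roll":0,"fingers":-1}]'

```text
t: 24.72
tool_pos: [0.4873, 0.0922, 0.2259]
orientation: [1.457, 1.028, -1.454]
force: [3.6, 4.4, -3.7]
opening: 0.0093
```

```bash
python3 est.py
```

```text
t 24.725 pos [0.4873 0.0922 0.2259] yaw -19.53 F [ 3.58  4.36 -3.72] M [ 0.49 -0.84  0.  ] op 0.0093 q [ 0.08 -0.16  1.76  0.    1.54  0.42]
theta 0.7383795861660656 r 0.22475512315449106 expected .22506; Y -0.00018436121953293444
tang -1.46 rad -3.92
```

Emit:
play_rows --plan '[{"slide":[-0.05,0.018,-0.055],"roll":0,"fingers":-1},{"slide":[0,0,0],"roll":0,"fingers":-1},{"slide":[0,0,0],"roll":0,"fingers":-1}]'

```text
t: 25.1
tool_pos: [0.4857, 0.0928, 0.2242]
orientation: [1.457, 1.028, -1.454]
force: [4.4, 3.5, -2.7]
opening: 0.0095
```

```bash
python3 est.py
```

```text
t 25.1 pos [0.4857 0.0928 0.2242] yaw -19.53 F [ 4.42  3.47 -2.74] M [ 0.5  -0.84  0.02] op 0.0095 q [ 0.08 -0.16  1.77  0.    1.53  0.43]
theta 0.7277896399164989 r 0.2247976960463308 expected .22506; Y -0.00018076105600873388
tang -0.04 rad -4.07
```

Emit:
play_rows --plan '[{"slide":[-0.05,0.018,-0.055],"roll":0,"fingers":-1},{"slide":[0,0,0],"roll":0,"fingers":-1},{"slide":[0,0,0],"roll":0,"fingers":-1}]'

```text
t: 25.48
tool_pos: [0.4847, 0.0931, 0.223]
orientation: [1.458, 1.027, -1.453]
force: [5.9, 3.0, -2.4]
opening: 0.0089
```

```bash
python3 est.py
```

```text
t 25.475 pos [0.4847 0.0931 0.223 ] yaw -19.54 F [ 5.93  2.97 -2.43] M [ 0.36 -1.04  0.05] op 0.0089 q [ 0.09 -0.17  1.77  0.    1.53  0.43]
theta 0.7201475441254275 r 0.22477491982814995 expected .22506; Y -0.00017831047758896934
tang 1.21 rad -5.06
```

Emit:
play_rows --plan '[{"slide":[-0.05,0.018,-0.055],"roll":0,"fingers":-1},{"slide":[0,0,0],"roll":0,"fingers":-1},{"slide":[0,0,0],"roll":0,"fingers":-1}]'

```text
t: 25.85
tool_pos: [0.4843, 0.0933, 0.2225]
orientation: [1.46, 1.024, -1.451]
force: [7.6, 1.2, 1.1]
opening: 0.0093
```

```bash
python3 est.py; python3 -c "
from h import *
snap('side','s8.png')
a=cv2.imread('pics/s8.png')[90:285,110:290]; cv2.imwrite('pics/s8c.png',cv2.resize(a,None,fx=3,fy=3,interpolation=cv2.INTER_CUBIC))"
```

```text
t 25.85 pos [0.4843 0.0933 0.2225] yaw -19.56 F [7.61 1.23 1.09] M [ 0.07 -1.48  0.03] op 0.0093 q [ 0.09 -0.17  1.78 -0.    1.53  0.43]
theta 0.717673500334771 r 0.22474112430587315 expected .22506; Y -0.00014561401068209634
tang 5.27 rad -4.38
```

View pics/s8c.png

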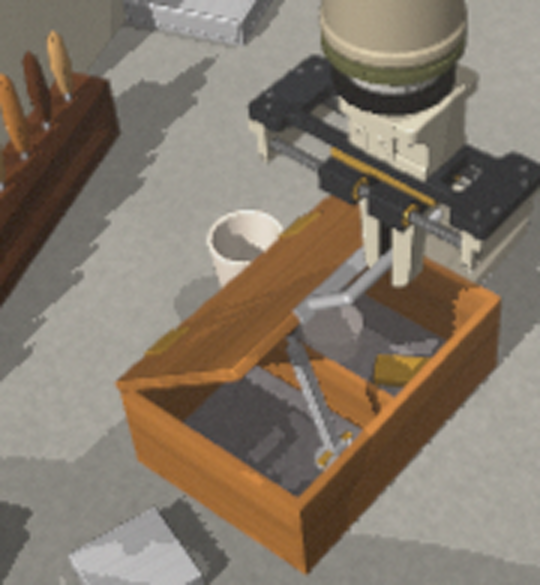

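Emit:
play_rows --plan '[{"slide":[0,0,0.03],"roll":0,"fingers":-0.5},{"slide":[0,0,0],"roll":0,"fingers":-0.5},{"slide":[0,0,0],"roll":0,"fingers":-0.5},{"slide":[0,0,0],"roll":0,"fingers":-0.5}]'

```text
t: 26.4
tool_pos: [0.4818, 0.0933, 0.2214]
orientation: [1.456, 1.028, -1.456]
force: [-0.4, 0.1, 0.4]
opening: 0.0233
```

```bash
python3 est.py; python3 -c "
from h import *
snap('wrist','w11.png')"
```

```text
t 26.4 pos [0.4818 0.0933 0.2214] yaw -19.55 F [-0.38  0.08  0.37] M [-0.04 -0.05  0.01] op 0.0233 q [ 0.09 -0.17  1.78 -0.    1.53  0.43]
theta 0.7070577340159386 r 0.22577929258219515 expected .22506; Y -0.0009467891105090429
tang 0.04 rad 0.53
```

View pics/w11.png

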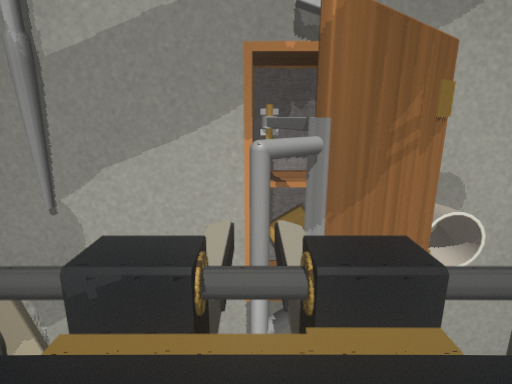

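Released with no force left; the lid is holding. Now I'll lift straight up.

Emit:
play_rows --plan '[{"slide":[0.05,0,0.3],"roll":0,"fingers":-0.5},{"slide":[0,0,0.5],"roll":0,"fingers":-0.5},{"slide":[0,0,0.9],"roll":0,"fingers":-0.5},{"slide":[0,0,0.9],"roll":0,"fingers":-0.5},{"slide":[-0.3,0.1,0.9],"roll":0,"fingers":-0.5},{"slide":[-0.5,0.1,0.9],"roll":0,"fingers":-0.5},{"slide":[0,0,0],"roll":0,"fingers":-0.5},{"slide":[0,0,0],"roll":0,"fingers":-0.5}]'

```text
t: 27.45
tool_pos: [0.4598, 0.0993, 0.3535]
orientation: [1.456, 1.028, -1.456]
force: [-0.2, 0.1, 0.2]
opening: 0.0232
```

Run:
```python
from h import *
s=st()
snap('wrist','w12.png');a=snap('side','s9.png')[90:285,110:290,::-1]
cv2.imwrite('pics/s9c.png',cv2.resize(a,None,fx=3,fy=3,interpolation=cv2.INTER_CUBIC))
for th in (.66,.7,.72,.74,.78):
    cc,K,D=cal('side')
    print(th,[cv2.projectPoints(bar(th,y)[None],cv2.Rodrigues(cc['R'])[0],cc['t'],K,D)[0].ravel().round(1) for y in(.05,-.05)])
r=robot.mark_of('side','lid_bar');print(r[:2])
```

```text
t 27.45 pos [0.4598 0.0993 0.3535] yaw -19.54 F [-0.25  0.14  0.23] M [ 0.01 -0.07 -0.01] op 0.0232 q [ 0.1  -0.24  1.6  -0.    1.78  0.44]
0.66 [array([229. , 193.4]), array([257.8, 165.4])]
0.7 [array([226.6, 189.9]), array([255.7, 162. ])]
0.72 [array([225.4, 188.1]), array([254.6, 160.3])]
0.74 [array([224.1, 186.3]), array([253.4, 158.6])]
0.78 [array([221.6, 182.8]), array([251.1, 155.2])]
[{'point': [241.6, 176.4], 'p': 0.72}]
```

View pics/s9c.png

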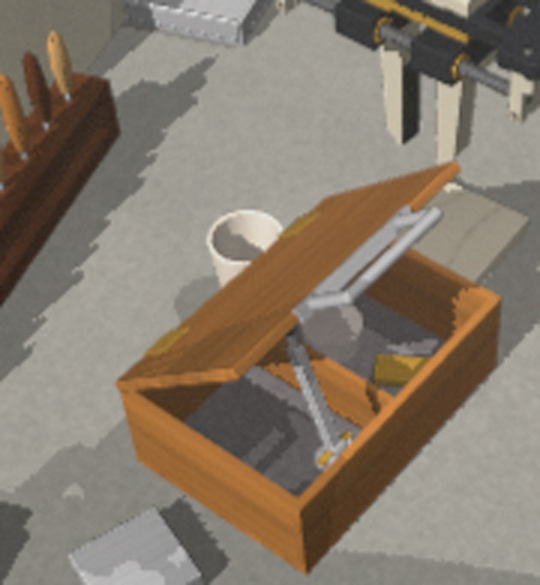

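View pics/w12.png

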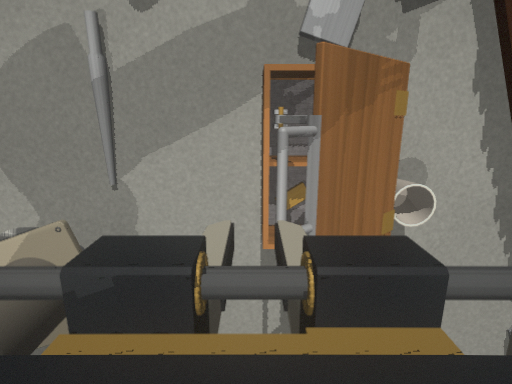

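```bash
python3 -c "
from h import *
print(robot.close_job())"
```

```text
the job is handed in; nothing more can be done
None
```

The lid is propped open on the upright stay at about 0.72 rad, and I handed the job in at about 27.6 s. The hand-in gives no verdict, so the checks below are my own.

- **Lid back:** I gripped the pull, swung the lid to about 1.78 rad, let go, and it came to rest at its 1.8 rad stop.
- **Stay up:** I pinched the stay, swung it up and pushed against its stop. The force along that direction rose from about 4 to 12 N. The wrist picture afterwards fits 1.26 rad.
- **Lid onto the stay:** I lowered the lid in small steps. Contact showed at about 0.72 rad, where the force on the lid's arc went from -1.5 N to +5.3 N.
- **Release:** After opening the fingers the force was near zero. I then lifted the gripper straight up, clear of the lid.

**Last checks:** With the gripper clear, the side view puts the bar at about 0.715 rad, matching what was felt. The stay is upright under the lid, and the other things in view look unmoved. I didn't measure their positions, or the contact force between lid and stay.

**Disagreement:** The wrist camera and my fit of the chest's position differed by about 3 mm. That stayed within the clearances, and the forces while I guided the lid stayed under about 15 N.

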